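Rinsed parts cup onto the drying peg

TASK

Lift the clear dust lid of the drying case by its orange bar until it leans back on its stop and stays open. Then take the rinsed yellow parts cup from the wire cradle, turn it mouth-down and lower it (do not drop it) over the blue peg in the case until its rim stands flat on the case floor, and let go. Leave the lid open, and leave the teal parts bin, the carton and the tin where they are.

Things in the scene. Friction and masses are not known exactly. Their poses are not given: they have to be found in the camera images.
- case: Grey open tray, 130 (x) by 180 (y) by 50 mm high, walls and floor 5 mm, fixed to the bench. Origin: centre of its underside; z up; its x axis points away from the robot at yaw 0, towards the lid's hinge. A clear lid covers it; one blue peg stands at the centre of its floor.
- peg_foot (a point): Centre of the blue peg's foot, on the case's inner floor (5 mm above the bench). The peg is upright, 31 mm in diameter and 36 mm tall, its top 8 mm tapering to 18 mm diameter. Axes as the case's.
- lid (a joint): Angle of the lid, rad: 0 shut (level), grows as it opens upward and away from the robot; 1.75 is its stop, where it stays by its own weight; below about 1.5 it falls shut. Lid 132 by 180 by 6 mm, clear plastic with a white edge, 0.2 kg.
- lid_hinge (a point): Middle of the lid's hinge axis, at the top of the case's far (+x) wall, 50 mm above the bench; the hinge axis is its y axis. Fixed to the case.
- lid_bar (a point): Middle of the lid's orange lift bar: a round bar 12 mm in diameter and 120 mm long, parallel to the hinge (case y), on two arms at its ends. It moves with the lid, 160 mm from the hinge line towards the robot and 32 mm above it when shut (82 mm above the bench), 28 mm in front of the lid's edge, free to turn between the pads.
- cradle: Steel wire cradle on a 100 by 50 by 10 mm dark foot, fixed to the bench: two 8 mm wires along its x axis, 28 mm apart, sloping 10 degrees down towards its +x end, tops about 49 mm above the bench at mid length. Origin: centre of its underside. Its x axis points away from the robot, give or take 20 degrees.
- cup: Yellow plastic cup, a straight cylinder 52 mm outside, 46 mm inside diameter, 85 mm long, base 5 mm with a black outside face, 70 g. Origin: centre of the closed end's outside; z runs from there to the mouth. It starts on its side on the cradle, mouth to the cradle's +x (away from the robot), 10 degrees below level; axis 79 mm above the bench at the closed end, 64 mm at the mouth.
- parts_bin: Bystander: teal open bin with parts, 100 by 120 by 50 mm, loose. Origin: centre of its underside.
- carton: Bystander: closed cardboard carton, 90 by 70 by 60 mm, loose. Origin: centre of its underside.
- tin: Bystander: round tin, 70 mm in diameter, 80 mm high, loose. Origin: centre of its underside.
Things that resemble listed ones, but are neither listed nor needed, are in the scene too. Several things have the shape of the cup; the one meant has the colours described above.

How it is judged:
By the outcome, as a careful person would: the job done as asked, in the order asked, and still so for the second after the job is handed in, with the robot touching nothing.
It also fails if it takes over 59 s, if anything falls off the work surface, if the arm or the gripper's body presses on something with over 40 N, if the wrist force passes 120 N, or if a joint passes its speed limit or range.

ROBOT

A 6-joint arm with a two-finger parallel gripper is mounted at the origin on the work surface. World frame = base frame: x ahead of the robot, y to its left, z up, the work surface at z = 0. Lengths are in mm, angles in rad, forces in N, time in s.
With the tool pointing down it reaches from about 350 to 975 mm from the base axis. Payload 7.1 kg.
Tool frame: the origin (TCP) lies at the very end of the fingers, on their centre line; the grasp point (between the pads) lies 19 mm behind it; z points along the fingers, y is the line along which they close (so a half turn about z gives the same grasp; the last joint's range is limited). The gripper opens to 88 mm and grips with 3 to 60 N. Pads are 20 mm wide; open, the fingers measure 115 mm over their backs; the gripper's body (75 mm by 178 mm) begins 61 mm behind the grasp point.
Start: joints at [-1.254, 0.423, 1.63, -0, 1.089, -0.019], TCP at [205.97, -590.069, 222.675] pointing down, gripper open.
Joint ranges: [-3, 3], [-0.9, 2.11], [0.09, 2.58], [-1.31, 4.45], [0.11, 2.69], [-2.54, 2.54]. Speed limits (rad/s): [2.39, 2.39, 3.01, 3.14, 3.14, 3.14].

INTERFACE

Orientations are given as a rotation vector (axis times angle).
In Python, from workcell import ctrl, optics gives the robot as it stands.
- The arm moves only by the shell command python3 -m jog 'ROWS'. ROWS is JSON, a list of rows, each a list of 7 numbers: the shift along the tool's x, y, z in units of 40 mm (1.0 is 40 mm), then the turn, a rotation vector about the tool's x, y, z in units of 6 degrees (1.0 is 6 degrees), then the opening, from 0 (shut) to 1 (fully open). A call has 1 to 20 rows; each row shifts and turns the commanded pose from where the row before left it, along the tool's axes as they then stand; what a row does not reach is not made up. A row lasts 1/10 s, in which the tool goes at most 50 mm and 8.59 degrees, less where a joint would pass 70% of its speed; a pose out of reach is approached as far as the arm can. A call is refused whole if a number of a shift passes 1 or a number of a turn 1, either way. A call with a gripper value outside its range is refused whole. The fingers move at their own pace and stop on an object; the grip force is fixed at half the most. Time passes only in rows, so rows that do not move let the fingers close. It gives the time, the measured TCP pose, the force, the opening and the grip force at its end, in the units of the state.
- ctrl.get_obs(): the state, without advancing time (a new reading comes with each control period).
- optics.get_image(name): name is "scene" or "top" or "wrist"; returns the picture (420x560x3 uint8, red, green, blue); there is no depth.
- optics.camera_model(name): a dict with "fov_y" (degrees; the focal length in pixels is half the picture's height over the tangent of half this angle, whatever the lens; pixels are square), "cx", "cy" (the principal point, pixels), "view" (4x4, takes a point from world to camera coordinates); the wrist camera has in their place "hand_eye" (4x4, takes a point from camera to tool coordinates, whose origin is the TCP and whose axes are the flange's). Camera axes: x right, y up, looking along -z (the intrinsics and any distortion apply to the point x, -y, -z); pixel columns grow to the right and rows downward; lengths in mm; the calibration is good to about 2 mm. A picture is of the moment at which its call begins: read the wrist's pose just before it. camera_model takes no time and is no camera call.
- ctrl.close_job(): hands the job in; it is judged then, once.
Trained networks look in the newest picture that a camera, given by its name, has taken for a name from the list of things; names that differ only in an ending like _2 or _b are one class to them, and where a whole thing is asked for, a point or a joint stands for the part that bears it (a point fixed in the world has none). Each returns a list of dicts, best first, with "conf" (0 to 1); they miss things now and then, are a little off and sometimes report something else, mostly with a low value. They report only what shows in the picture. A call takes as long as a camera call. They do not tell look-alikes from the thing itself.
- optics.masks_of(target, camera): "pixels" (420x560 bool, what is visible of it) and "extent" ([centre column, centre row, width, height] in pixels, round what is visible of it).
The state is a dict: "t": time; "qpos": joint angles; "qvel": joint speeds; "joint_torque": joint torques, N m; "ee_pos": TCP position; "orientation": TCP orientation; "ft_force": force on the tool from outside, world axes, zero at the start; "moment": the same for the moment, N m; "width": finger opening in mm; "grasp_force": force on a finger pad.
Only numpy, scipy, OpenCV 4.12 (cv2) and the standard library are available. Lean on these libraries where they do the work, as an engineer would, in place of code of your own. Each camera call takes 0.05 s, during which the arm holds its last target. There are 200 camera calls.

## Working session

There is one attempt and no reset: what is moved stays moved. The work goes in short steps, Python scripts to look and compute and a shell command to move; the robot and the scene stay as the last step left them, time stands still between calls to the robot, and variables do not carry over. Pictures are saved under pics/ and viewed, at most 10 in all, crops included, and the job is handed in when it is done.

```bash
ls; mkdir -p pics; python3 - <<'E'
from workcell import ctrl, optics
import cv2, numpy as np
print(ctrl.get_obs())
ims=[]
for c in ["scene","top"]:
    im=optics.get_image(c); cv2.imwrite(f"pics/{c}0.png",im[:,:,::-1])
    m=optics.camera_model(c); print(c,{k:np.round(v,4).tolist() if not isinstance(v,str) else v for k,v in m.items()})
    for t in ["case","lid","lid_bar","lid_hinge","peg_foot","cradle","cup","parts_bin","carton","tin"]:
        try: print(t,[(round(d["conf"],2),np.round(d["extent"]).tolist()) for d in optics.masks_of(t,c)])
        except Exception as e: print(t,e)
print(optics.camera_model("wrist"))
E
```

```text
pics
{'t': 0.0, 'qpos': array([-1.25396489e+00,  4.23836175e-01,  1.63068609e+00,  7.51229023e-06,
        1.08858351e+00, -1.89649555e-02]), 'qvel': array([ 0.0004415 , -0.00017282,  0.00137601,  0.00057525,  0.00014804,
       -0.00063734]), 'joint_torque': array([ 1.44725585e-03, -5.44616818e+01, -2.73659492e+01,  6.46150787e-02,
        2.28370889e-02, -1.25740294e-04]), 'ee_pos': array([ 205.82573921, -589.55192488,  221.90614068]), 'orientation': array([-3.09594073e+00, -5.24737401e-01,  3.42181171e-04]), 'ft_force': array([-0.25615544,  0.81801124, -0.81005507]), 'moment': array([-0.0205177 ,  0.02421892,  0.01299127]), 'grasp_force': 0.0, 'width': 87.7115556778305}
scene {'fov_y': 48.143, 'cx': 278.4687, 'cy': 213.4321, 'view': [[-0.1994, 0.9799, 0.0089, 107.6056], [-0.5471, -0.1189, 0.8286, 256.271], [0.8129, 0.1604, 0.5598, -1638.1897], [0.0, 0.0, 0.0, 1.0]]}
case []
lid [(0.64, [349.0, 214.0, 80.0, 61.0])]
lid_bar [(0.79, [350.0, 216.0, 83.0, 62.0]), (0.46, [347.0, 227.0, 86.0, 70.0])]
lid_hinge [(0.91, [345.0, 225.0, 88.0, 72.0]), (0.21, [257.0, 288.0, 67.0, 58.0])]
peg_f
[... 917 characters left out ...]
0.0, 300.0, 29.0, 44.0]), (0.72, [337.0, 239.0, 22.0, 45.0]), (0.61, [302.0, 298.0, 44.0, 41.0])]
parts_bin [(0.63, [286.0, 139.0, 56.0, 47.0]), (0.56, [119.0, 287.0, 53.0, 46.0])]
carton [(0.83, [119.0, 287.0, 51.0, 45.0])]
tin [(0.95, [448.0, 296.0, 38.0, 35.0])]
{'fov_y': 69.60353328716081, 'cx': 273.50514699083936, 'cy': 207.22669857749477, 'hand_eye': array([[-8.17118852e-05,  9.68752012e-01,  2.48031316e-01,
         6.69542545e+01],
       [ 9.99999172e-01, -2.39345537e-04,  1.26426894e-03,
        -3.73993851e-01],
       [ 1.28412827e-03,  2.48031213e-01, -9.68751190e-01,
        -1.61847273e+02],
       [ 0.00000000e+00,  0.00000000e+00,  0.00000000e+00,
         1.00000000e+00]])}
```

```bash
python3 - <<'E'
import cv2, numpy as np
t=cv2.imread("pics/top0.png"); s=cv2.imread("pics/scene0.png")
cv2.imwrite("pics/top_c.png",cv2.resize(t[100:350,80:500],None,fx=1.9,fy=1.9,interpolation=cv2.INTER_CUBIC))
cv2.imwrite("pics/scene_c.png",cv2.resize(s[140:340,130:470],None,fx=2.35,fy=2.35,interpolation=cv2.INTER_CUBIC))
E
```

```text
(no output)
```

View pics/top_c.png

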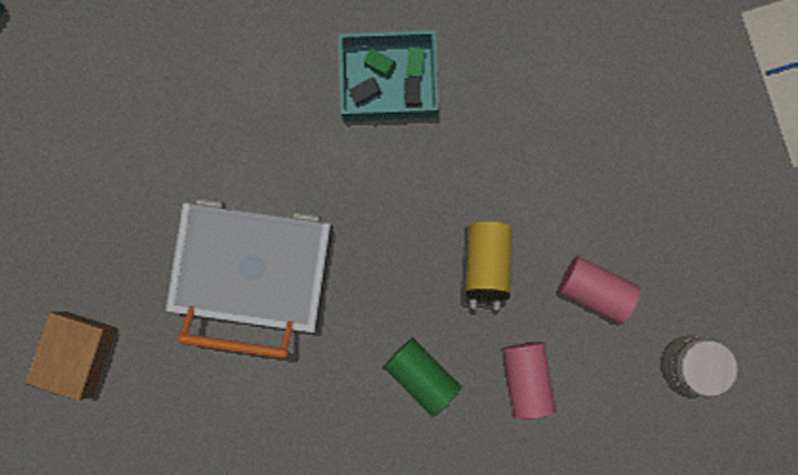

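View pics/scene_c.png

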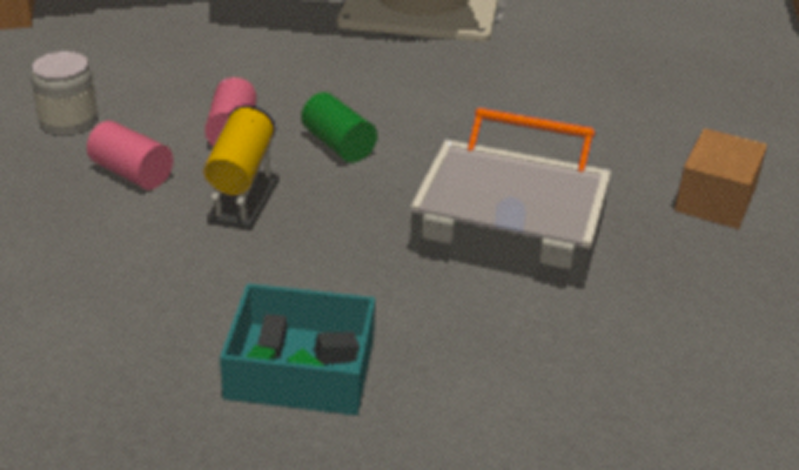

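In the top crop, the candidates are the yellow cup with a black base at full-picture px (337,237), green (302,298), and pink (360,300) and (395,252). Only the yellow one lies on wires, has its black end towards the robot and fits the description, and this enlarged crop confirms it. The orange bar runs (175,278)–(232,285) in top and (333,188)–(382,196) in scene.

```bash
cat > h.py <<'E'
import numpy as np, cv2
from scipy.optimize import least_squares, minimize
from scipy.spatial.transform import Rotation as R
from workcell import ctrl, optics
def cam(name):
    m=optics.camera_model(name); f=210/np.tan(np.radians(m["fov_y"]/2)); V=m.get("view")
    if V is None:
        o=ctrl.get_obs(); T=np.eye(4); T[:3,:3]=R.from_rotvec(o["orientation"]).as_matrix(); T[:3,3]=o["ee_pos"]
        V=np.linalg.inv(T@m["hand_eye"])
    return f,m["cx"],m["cy"],np.array(V)
def proj(c,P):
    f,cx,cy,V=c; p=np.atleast_2d(P)@V[:3,:3].T+V[:3,3]
    return np.c_[cx+f*p[:,0]/-p[:,2], cy-f*p[:,1]/-p[:,2]]
def tri(cs,uvs):
    return least_squares(lambda P: np.concatenate([(proj(c,P)-u).ravel() for c,u in zip(cs,uvs)]),[600,0,60])
def hsvmask(im,lo,hi,roi=None):
    m=cv2.inRange(cv2.cvtColor(im,cv2.COLOR_RGB2HSV),np.array(lo),np.array(hi))
    n,l,s,_=cv2.connectedComponentsWithStats(m); k=1+np.argmax(s[1:,4]); return l==k
def cyl(base,ax,L,r):
    ax=ax/np.linalg.norm(ax); a=np.linalg.svd(ax[None])[2][1:]; t=np.linspace(0,2*np.pi,40)
    ring=r*(np.cos(t)[:,None]*a[0]+np.sin(t)[:,None]*a[1]); return np.r_[base+ring, base+L*ax+ring]
def sil(c,P,S=8):
    m=np.zeros((420*S,560*S),np.uint8) if False else np.zeros((420,560),np.uint8)
    h=cv2.convexHull(proj(c,P).astype(np.float32)); cv2.fillConvexPoly(m,np.round(h*16).astype(np.int32),255,cv2.LINE_AA,4); return m/255.
E
cat > m1.py <<'E'
from h import *
cs=[cam("top"),cam("scene")]; im=[cv2.imread(f"pics/{n}0.png")[:,:,::-1].copy() for n in("top","scene")]
# bar
E1=tri(cs,[[174.7,278.4],[382.3,195.7]]); E2=tri(cs,[[231.6,285.3],[333.4,187.7]])
for e in(E1,E2): print("bar end",e.x.round(1),"res px",e.fun.round(1))
d=E1.x-E2.x; print("len",np.linalg.norm(d),"yaw",np.arctan2(-d[0],d[1]),"mid",(E1.x+E2.x)/2)
# cup (yellow + black base)
ms=[]
for i,I in enumerate(im):
    y=hsvmask(I,(18,110,60),(34,255,255)); ms.append(y.astype(float)); print("cup px",y.sum(),np.argwhere(y).mean(0)[::-1].round(1))
def cost(p,full=False):
    x,y,z,yaw=p; ax=np.array([np.cos(yaw)*np.cos(.1745),np.sin(yaw)*np.cos(.1745),-np.sin(.1745)])
    P=cyl(np.array([x,y,z])-ax*39,ax,85,26); v=0;o=[]
    for c,m in zip(cs,ms):
        s=sil(c,P); iou=np.minimum(s,m).sum()/np.maximum(s,m).sum(); o.append(iou); v+=1-iou
    return o if full else v
c0=tri(cs,[np.argwhere(m>0).mean(0)[::-1] for m in ms]).x; print("cup tri",c0)
best=min((minimize(cost,[*c0,yw],method="Nelder-Mead",options=dict(initial_simplex=np.array([[*c0,yw]]+[[*(c0+8*np.eye(3)[k]),yw] for k in range(3)]+[[*c0,yw+.15]]),maxiter=400)) for yw in(-.25,0,.25)),key=lambda r:r.fun)
print("cup centre(39 from base),yaw",best.x.round(3),cost(best.x,True))
E
python3 m1.py
```

```text
bar end [457.4 246.8  81.7] res px [-0.7  0.  -0.8  0.1]
bar end [443.3 120.6  80.7] res px [-1.2  0.1 -1.4  0.1]
len 127.05807957560432 yaw -0.11122995265262065 mid [450.39318066 183.69748966  81.1731889 ]
cup px 804 [337.  234.6]
cup px 744 [231.4 204. ]
cup tri [ 559.13748219 -116.58116311   71.53530619]
cup centre(39 from base),yaw [ 5.49042e+02 -1.17276e+02  6.77910e+01 -4.00000e-02] [np.float64(0.7866184587277096), np.float64(0.897795420310176)]
```

```bash
cat >> h.py <<'E'
def Tobs():
    o=ctrl.get_obs(); return np.array(o["ee_pos"]),R.from_rotvec(o["orientation"])
def rot(z,y):  # tool orientation from z (pointing) and y (closing) dirs
    z=np.array(z,float)/np.linalg.norm(z); y=np.array(y,float); y-=z*(y@z); y/=np.linalg.norm(y)
    return R.from_matrix(np.c_[np.cross(y,z),y,z])
def plan(p0,R0,p1,R1,N=None):
    w=(R0.inv()*R1).as_rotvec(); pr=R0.inv().apply(np.array(p1)-p0)
    if N is None: N=max(1,int(np.ceil(max(np.abs(np.degrees(w)).max()/6,np.linalg.norm(np.degrees(w))/8.5,np.linalg.norm(pr)/42))))
    while True:
        A=sum(R.from_rotvec(w*k/N).as_matrix() for k in range(N)); s=np.linalg.solve(A,pr)
        if np.abs(s).max()<=40 and np.linalg.norm(s)<=49: break
        N+=1
    print("N",N,"row",[round(float(v),3) for v in [*(s/40),*(np.degrees(w)/6/N)]]); return np.array(p1),R1
E
python3 - <<'E'
from h import *
cx=[.994,-.111,0]; Rd=rot([0,0,-1],cx)
p,r=Tobs()
p,r=plan(p,r,[450,184,190],Rd)
E
```

```text
N 20 row [0.987, -0.412, 0.041, -0.0, -0.0, -0.537]
```

```bash
python3 -m jog '[[0.987,-0.412,0.041,0,0,-0.537,1],[0.987,-0.412,0.041,0,0,-0.537,1],[0.987,-0.412,0.041,0,0,-0.537,1],[0.987,-0.412,0.041,0,0,-0.537,1],[0.987,-0.412,0.041,0,0,-0.537,1],[0.987,-0.412,0.041,0,0,-0.537,1],[0.987,-0.412,0.041,0,0,-0.537,1],[0.987,-0.412,0.041,0,0,-0.537,1],[0.987,-0.412,0.041,0,0,-0.537,1],[0.987,-0.412,0.041,0,0,-0.537,1],[0.987,-0.412,0.041,0,0,-0.537,1],[0.987,-0.412,0.041,0,0,-0.537,1],[0.987,-0.412,0.041,0,0,-0.537,1],[0.987,-0.412,0.041,0,0,-0.537,1],[0.987,-0.412,0.041,0,0,-0.537,1],[0.987,-0.412,0.041,0,0,-0.537,1],[0.987,-0.412,0.041,0,0,-0.537,1],[0.987,-0.412,0.041,0,0,-0.537,1],[0.987,-0.412,0.041,0,0,-0.537,1],[0.987,-0.412,0.041,0,0,-0.537,1]]'; python3 -m jog '[[0,0,0,0,0,0,1],[0,0,0,0,0,0,1]]'
python3 - <<'E'
from h import *
c=cam("wrist"); im=optics.get_image("wrist"); np.savez("w1.npz",V=c[3])
cv2.imwrite("pics/w1.png",im[:,:,::-1])
m=hsvmask(im,(3,130,70),(16,255,255)); print(m.sum())
u=np.argwhere(m)[:,::-1]; print(u.min(0),u.max(0))
# bar expected
y=np.array([.111,.994,0]);B=np.array([450.4,183.7,81.5]); print(proj(c,[B-60*y,B,B+60*y]).round(1)); print(Tobs()[0],ctrl.get_obs()["qpos"].round(2))
E
```

```text
t: 3.1
ee_pos: [449.7, 185.6, 190.1]
orientation: [2.338, 2.098, 0.001]
ft_force: [0.4, -0.5, -0.5]
width: 87.8
grasp_force: 0.0
t: 3.3
ee_pos: [449.6, 184.5, 189.9]
orientation: [2.338, 2.098, -0.0]
ft_force: [0.0, 0.2, -1.0]
width: 87.7
grasp_force: 0.0
2092
[266 133] [313 270]
[[275.  266.4]
 [275.3 206.6]
 [275.6 140. ]]
[449.82281069 183.63855482 189.89116616] [ 0.36  0.27  1.96 -0.    0.92  0.47]
```

View pics/w1.png

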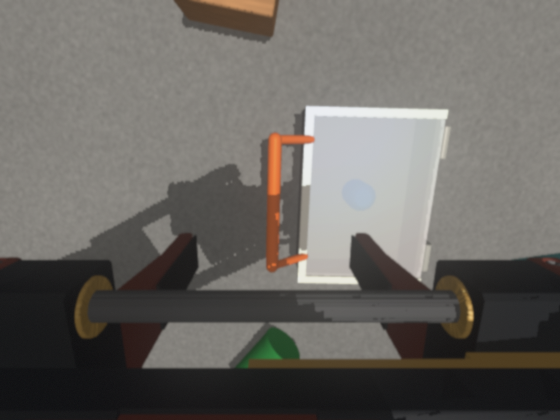

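```bash
python3 -m jog '[[0,-0.03,0.6,0,0,0.29,0.34],[0,0,0.6,0,0,0,0.34],[0,0,0.4,0,0,0,0.34],[0,0,0,0,0,0,0.34],[0,0,0,0,0,0,0.34]]'
python3 - <<'E'
from h import *
c=cam("wrist"); im=optics.get_image("wrist"); cv2.imwrite("pics/w2.png",im[:,:,::-1])
m=hsvmask(im,(3,130,70),(16,255,255)); u=np.argwhere(m)[:,::-1]
rows=sorted(set(u[:,1])); print([(r,u[u[:,1]==r,0].mean().round(1),(u[:,1]==r).sum()) for r in rows[::8]])
p,r=Tobs(); z=r.as_matrix()[:,2]; x=r.as_matrix()[:,0]; print(p,z.round(3),x.round(3),proj(c,[[*(p+x*a)[:2],82] for a in(-60,0,60)]).round(1))
E
```

```text
t: 3.85
ee_pos: [449.1, 182.9, 126.1]
orientation: [-2.374, -2.057, 0.001]
ft_force: [0.2, -0.0, -0.9]
width: 51.2
grasp_force: 0.0
[(np.int64(131), np.float64(272.5), np.int64(4)), (np.int64(139), np.float64(292.5), np.int64(58)), (np.int64(147), np.float64(272.0), np.int64(17)), (np.int64(155), np.float64(272.0), np.int64(17)), (np.int64(163), np.float64(272.0), np.int64(17)), (np.int64(171), np.float64(272.5), np.int64(16)), (np.int64(179), np.float64(273.0), np.int64(17)), (np.int64(187), np.float64(273.0), np.int64(17)), (np.int64(195), np.float64(273.0), np.int64(17)), (np.int64(203), np.float64(273.0), np.int64(17)), (np.int64(211), np.float64(273.5), np.int64(16)), (np.int64(219), np.float64(273.5), np.int64(16)), (np.int64(227), np.float64(273.5), np.int64(16)), (np.int64(235), np.float64(273.5), np.int64(16)), (np.int64(243), np.float64(273.5), np.int64(16)), (np.int64(251), np.float64(273.5), np.int64(16)), (np.int64(259), np.float64(273.5), np.int64(16)), (np.int64(267), np.float64(273.5), np.int64(16)), (np.int64(275), np.float64(273.5), np.int64(16)), (np.int64(283), np.float64(274.0), np.int64(15))]
[449.46266709 183.25977541 126.56852476] [ 0.001  0.    -1.   ] [0.142 0.99  0.   ] [[275.  301.8]
 [275.1 227.1]
 [275.2 141.3]]
```

```bash
python3 -m jog '[[0,-0.035,0.6,0,0,-0.09,0.34],[0,0,0.6,0,0,0,0.34],[0,0,0.34,0,0,0,0.34],[0,0,0,0,0,0,0.2],[0,0,0,0,0,0,0],[0,0,0,0,0,0,0],[0,0,0,0,0,0,0],[0,0,0,0,0,0,0]]'
```

```text
t: 4.7
ee_pos: [449.2, 184.2, 65.6]
orientation: [2.361, 2.07, 0.006]
ft_force: [4.2, -2.8, -2.0]
width: 10.9
grasp_force: 30.0
```

```bash
python3 - <<'E'
import numpy as np
a=np.radians(168.69-np.linspace(0,98.5,21)); P=163.2*np.c_[np.cos(a),np.sin(a)]/40; P-=P[0]; P=P.round(2); d=np.diff(P,axis=0).round(2)
print(str([[0,float(x),float(-z),0,0,0,0] for x,z in d]).replace('.0,',',').replace(' ',''))
E
```

```text
[[0,0.08,-0.34,0,0,0,0],[0,0.12,-0.33,0,0,0,0],[0,0.14,-0.32,0,0,0,0],[0,0.16,-0.31,0,0,0,0],[0,0.2,-0.29,0,0,0,0],[0,0.22,-0.28,0,0,0,0],[0,0.24,-0.25,0,0,0,0],[0,0.26,-0.24,0,0,0,0],[0,0.28,-0.21,0,0,0,0],[0,0.3,-0.18,0,0,0,0],[0,0.31,-0.16,0,0,0,0],[0,0.32,-0.13,0,0,0,0],[0,0.34,-0.11,0,0,0,0],[0,0.34,-0.07,0,0,0,0],[0,0.35,-0.05,0,0,0,0],[0,0.35,-0.01,0,0,0,0],[0,0.35,0.02,0,0,0,0],[0,0.35,0.04,0,0,0,0],[0,0.34,0.08,0,0,0,0],[0,0.33,0.1,0,0,0,0]]
```

```bash
python3 -m jog '[[0,0.08,-0.34,0,0,0,0],[0,0.12,-0.33,0,0,0,0],[0,0.14,-0.32,0,0,0,0],[0,0.16,-0.31,0,0,0,0],[0,0.2,-0.29,0,0,0,0],[0,0.22,-0.28,0,0,0,0],[0,0.24,-0.25,0,0,0,0]]'; python3 -m jog '[[0,0.26,-0.24,0,0,0,0],[0,0.28,-0.21,0,0,0,0],[0,0.3,-0.18,0,0,0,0],[0,0.31,-0.16,0,0,0,0],[0,0.32,-0.13,0,0,0,0],[0,0.34,-0.11,0,0,0,0],[0,0.34,-0.07,0,0,0,0]]';  python3 -m jog '[[0,0.35,-0.05,0,0,0,0],[0,0.35,-0.01,0,0,0,0],[0,0.35,0.02,0,0,0,0],[0,0.35,0.04,0,0,0,0],[0,0.34,0.08,0,0,0,0],[0,0.33,0.1,0,0,0,0],[0,0,0,0,0,0,0],[0,0,0,0,0,0,0]]'
```

```text
t: 5.4
ee_pos: [493.0, 178.1, 150.4]
orientation: [-2.362, -2.07, 0.0]
ft_force: [-2.1, 2.3, -1.5]
width: 11.1
grasp_force: 30.0
t: 6.1
ee_pos: [579.0, 166.6, 194.9]
orientation: [2.362, 2.071, 0.0]
ft_force: [-1.9, 0.0, -0.7]
width: 11.1
grasp_force: 30.0
t: 6.9
ee_pos: [661.3, 155.7, 185.7]
orientation: [2.362, 2.07, 0.001]
ft_force: [1.4, -2.0, 1.7]
width: 11.5
grasp_force: 30.0
```

```bash
python3 -m jog '[[0,0,0,0,0,0,0.4],[0,0,0,0,0,0,0.4],[0,0,0,0,0,0,0.4],[0,0,-0.3,0,0,0,0.4],[0,0,-0.7,0,0,0,0.4],[0,0,-0.9,0,0,0,0.4],[0,-0.7,-0.7,0,0,0,0.6],[0,-0.9,-0.3,0,0,0,1],[0,-0.9,0,0,0,0,1],[0,-0.9,0,0,0,0,1],[0,-0.9,0,0,0,0,1],[0,0,0,0,0,0,1]]'
python3 - <<'E'
from h import *
for n in("top","scene"):
    im=optics.get_image(n); cv2.imwrite(f"pics/{n}1.png",im[:,:,::-1])
    if n=="scene": a=cv2.resize(im[80:320,190:470],None,fx=1.9,fy=1.9)
    else: b=cv2.resize(im[120:320,120:400],None,fx=1.4,fy=1.4)
c=np.zeros((456,800,3),np.uint8); c[:,:532]=a[:456,:532]; c[:280,532:]=b[:280,:268]
cv2.imwrite("pics/ts1.png",c[:,:,::-1]); print(ctrl.get_obs()["qpos"].round(3))
E
```

```text
t: 8.1
ee_pos: [486.4, 178.7, 302.8]
orientation: [-2.36, -2.072, 0.001]
ft_force: [-0.3, -0.4, 0.2]
width: 79.6
grasp_force: 0.0
[ 0.327  0.179  1.776 -0.     1.184  0.457]
```

View pics/ts1.png

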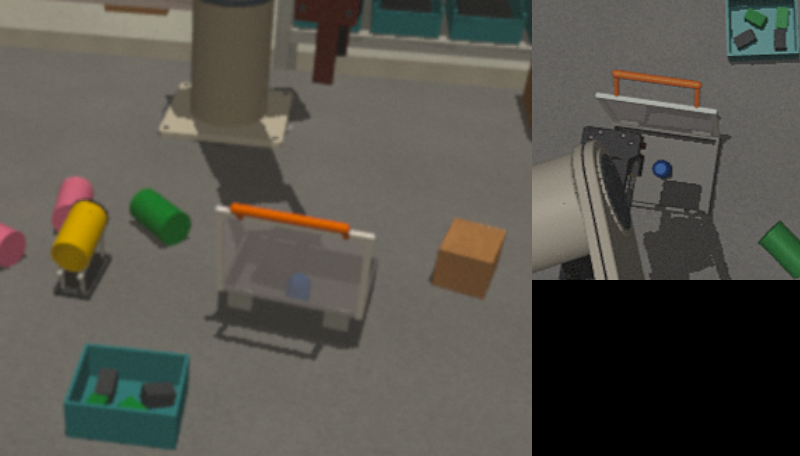

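```bash
cat > peg.py <<'E'
from h import *
c2=cam("wrist"); w=optics.get_image("wrist"); cv2.imwrite("pics/w3.png",w[:,:,::-1])
t=cv2.imread("pics/top1.png")[:,:,::-1].copy(); c1=cam("top")
ms=[];cs=[]
for n,c,im in(("top",c1,t),("wrist",c2,w)):
    m=cv2.inRange(cv2.cvtColor(im,cv2.COLOR_RGB2HSV),np.array((100,110,40)),np.array((125,255,255)))
    g=proj(c,[544,172,25])[0]; yy,xx=np.mgrid[:420,:560]; m[(xx-g[0])**2+(yy-g[1])**2>(900 if n=="top" else 4900)]=0
    print(n,"guess",g.round(1),"px",(m>0).sum(),"centroid",np.argwhere(m>0).mean(0)[::-1].round(1) if m.any() else None)
    ms.append(m/255.);cs.append(c)
def pegP(x,y,z):
    k=np.linspace(0,2*np.pi,40); r=lambda q,h:np.c_[x+q*np.cos(k),y+q*np.sin(k),0*k+z+h]
    return np.r_[r(15.5,0),r(15.5,28),r(9,36)]
def iou(c,m,p): s=sil(c,pegP(*p)); return np.minimum(s,m).sum()/np.maximum(s,m).sum()
def fit(idx,free):
    f=lambda p: sum(1-iou(cs[i],ms[i],(p[0],p[1],p[2] if free else 5)) for i in idx)
    x0=np.array([544,172,5.]) if free else np.array([544,172.])
    r=minimize(f,x0,method="Nelder-Mead",options=dict(initial_simplex=np.r_[[x0],x0+8*np.eye(len(x0))])); print(idx,free,r.x.round(1),r.fun.round(3))
fit([0],0);fit([1],0);fit([0,1],0);fit([0,1],1)
E
python3 peg.py
```

```text
top guess [212.1 240.8] px 132 centroid [212.7 240.3]
wrist guess [310.4 177.7] px 311 centroid [309.6 177.3]
[0] 0 [544.2 171.6] 0.287
[1] 0 [540.7 172.5] 0.324
[0, 1] 0 [544.1 172.8] 0.618
[0, 1] 1 [545.5 171.9 -13.4] 0.554
```

```bash
python3 -m jog '[[0,0,0,0,1,0,1],[0,0,0,0,1,0,1],[0,0,0,0,1,0,1],[0,0,0,0,0,0,1]]'; python3 - <<'E'
from h import *
o=ctrl.get_obs(); q=o["qpos"]; p=np.array(o["ee_pos"]); Rm=R.from_rotvec(o["orientation"]).as_matrix(); print(q.round(4),p.round(1))
D=[(.42384,1.63069,624.5,221.9),(.27,1.96,485.85,189.9),(.179,1.776,518.2,302.8)]
# tool down rows: unknown a0,L1,L2,H=h0-d
A=[];b=[]
for a,c,r,z in D:
    A+= [[1,np.sin(a),np.sin(a+c),0],[0,np.cos(a),np.cos(a+c),1]]; b+=[r,z]
s=np.linalg.lstsq(np.array(A),np.array(b),rcond=None); print(s[0].round(1), (np.array(A)@s[0]-b).round(1))
a0,L1,L2,H=s[0]
rw=a0+L1*np.sin(q[1])+L2*np.sin(q[1]+q[2]); zw=H+L1*np.cos(q[1])+L2*np.cos(q[1]+q[2])
W=np.array([rw*np.cos(q[0]),rw*np.sin(q[0]),zw])  # wrist minus d
z=Rm[:,2]; # p = W + d*([0,0,1]+z)
v=z+[0,0,1]; d=(p-W)@v/(v@v); print("d",d,p-W-d*v)
E
```

```text
t: 8.65
ee_pos: [491.0, 176.5, 301.4]
orientation: [-2.195, -1.916, -0.348]
ft_force: [0.0, -1.0, -0.2]
width: 87.7
grasp_force: 0.0
[0.144  0.1385 1.8664 0.3459 1.0739 0.1225] [491.  176.5 301.4]
[-23.  552.4 470.5 -60.5] [-3.8  2.3 10.4 -6.2 -6.6  3.9]
d 348.666422211312 [ 1.57314856  0.49894557 -4.42228086]
```

```bash
python3 - <<'E'
from h import *
p,r=Tobs()
p,r=plan(p,r,[500,-40,190],rot([0.15,.64,-.75],[1,-.2,0]))
a=lambda az,el=40:[np.sin(np.radians(el))*np.cos(az),np.sin(np.radians(el))*np.sin(az),-np.cos(np.radians(el))]
p,r=plan(p,r,[510,-90,175],rot(a(.8),[np.sin(.8),-np.cos(.8),0]))
p,r=plan(p,r,[505,-117,155],rot(a(0,42),[0,-1,0]))
E
```

```text
N 7 row [-0.862, 0.155, -0.002, -0.072, 0.551, 0.08]
N 5 row [-0.208, 0.152, -0.078, -0.672, -0.048, 0.83]
N 6 row [-0.108, 0.093, 0.017, -0.835, 0.053, 0.961]
```

```bash
python3 -m jog '[[-0.86,0.155,0,-0.07,0.55,0.08,1],[-0.86,0.155,0,-0.07,0.55,0.08,1],[-0.86,0.155,0,-0.07,0.55,0.08,1],[-0.86,0.155,0,-0.07,0.55,0.08,1],[-0.86,0.155,0,-0.07,0.55,0.08,1],[-0.86,0.155,0,-0.07,0.55,0.08,1],[-0.86,0.155,0,-0.07,0.55,0.08,1],[0,0,0,0,0,0,1]]'; python3 -c "
from h import *
print(ctrl.get_obs()['qpos'].round(3))
p,r=Tobs(); a=lambda az,el=40:[np.sin(np.radians(el))*np.cos(az),np.sin(np.radians(el))*np.sin(az),-np.cos(np.radians(el))]
print(r.as_matrix().round(2).tolist())
p,r=plan(p,r,[510,-90,175],rot(a(.8),[np.sin(.8),-np.cos(.8),0]),8)
"
```

```text
t: 9.45
ee_pos: [499.9, -40.8, 186.6]
orientation: [-2.013, -1.634, -0.764]
ft_force: [0.2, 0.4, 1.3]
width: 87.7
grasp_force: 0.0
[-0.508  0.431  1.948  0.767  1.142 -0.768]
[[0.15, 0.98, 0.14], [0.74, -0.21, 0.64], [0.66, 0.01, -0.75]]
N 8 row [-0.119, 0.097, -0.054, -0.427, -0.026, 0.515]
```

```bash
python3 -m jog '[[-0.12,0.1,-0.055,-0.43,-0.03,0.515,1],[-0.12,0.1,-0.055,-0.43,-0.03,0.515,1],[-0.12,0.1,-0.055,-0.43,-0.03,0.515,1],[-0.12,0.1,-0.055,-0.43,-0.03,0.515,1],[-0.12,0.1,-0.055,-0.43,-0.03,0.515,1],[-0.12,0.1,-0.055,-0.43,-0.03,0.515,1],[-0.12,0.1,-0.055,-0.43,-0.03,0.515,1],[-0.12,0.1,-0.055,-0.43,-0.03,0.515,1],[0,0,0,0,0,0,1]]'; python3 -c "
from h import *
print(ctrl.get_obs()['qpos'].round(3))
p,r=Tobs(); a=lambda az,el=40:[np.sin(np.radians(el))*np.cos(az),np.sin(np.radians(el))*np.sin(az),-np.cos(np.radians(el))]
print(r.as_matrix().round(2).tolist())
p,r=plan(p,r,[505,-117,150],rot(a(0,45),[0,-1,0]),16)
"
```

```text
t: 10.35
ee_pos: [511.2, -86.5, 179.4]
orientation: [-2.511, -1.07, -0.919]
ft_force: [-0.0, -0.2, 0.1]
width: 87.8
grasp_force: 0.0
[-0.579  0.346  2.115  1.024  0.83  -0.592]
[[0.53, 0.72, 0.45], [0.55, -0.69, 0.46], [0.64, 0.01, -0.77]]
N 16 row [-0.053, 0.04, 0.015, -0.321, 0.047, 0.356]
```

```bash
python3 -m jog '[[-0.053,0.04,0.015,-0.32,0.05,0.356,1],[-0.053,0.04,0.015,-0.32,0.05,0.356,1],[-0.053,0.04,0.015,-0.32,0.05,0.356,1],[-0.053,0.04,0.015,-0.32,0.05,0.356,1],[-0.053,0.04,0.015,-0.32,0.05,0.356,1],[-0.053,0.04,0.015,-0.32,0.05,0.356,1],[-0.053,0.04,0.015,-0.32,0.05,0.356,1],[-0.053,0.04,0.015,-0.32,0.05,0.356,1],[-0.053,0.04,0.015,-0.32,0.05,0.356,1],[-0.053,0.04,0.015,-0.32,0.05,0.356,1],[-0.053,0.04,0.015,-0.32,0.05,0.356,1],[-0.053,0.04,0.015,-0.32,0.05,0.356,1],[-0.053,0.04,0.015,-0.32,0.05,0.356,1],[-0.053,0.04,0.015,-0.32,0.05,0.356,1],[-0.053,0.04,0.015,-0.32,0.05,0.356,1],[-0.053,0.04,0.015,-0.32,0.05,0.356,1],[0,0,0,0,0,0,1],[0,0,0,0,0,0,1],[0,0,0,0,0,0,1]]'; python3 -c "
from h import *
print(ctrl.get_obs()['qpos'].round(3))
p,r=Tobs(); c=cam('wrist'); im=optics.get_image('wrist'); cv2.imwrite('pics/w4.png',im[:,:,::-1]); np.savez('w4.npz',V=c[3])
print(r.as_matrix().round(2).tolist(), proj(c,[[513,-117,79],[597,-117,64]]).round(0))
"
```

```text
t: 12.25
ee_pos: [506.1, -117.6, 149.8]
orientation: [-2.896, -0.002, -1.21]
ft_force: [-1.0, -0.3, 0.6]
width: 87.9
grasp_force: 0.0
[-0.432  0.34   2.393  2.377  0.449 -1.172]
[[0.7, 0.0, 0.71], [0.0, -1.0, 0.0], [0.71, -0.0, -0.7]] [[273. 277.]
 [274. 198.]]
```

View pics/w4.png

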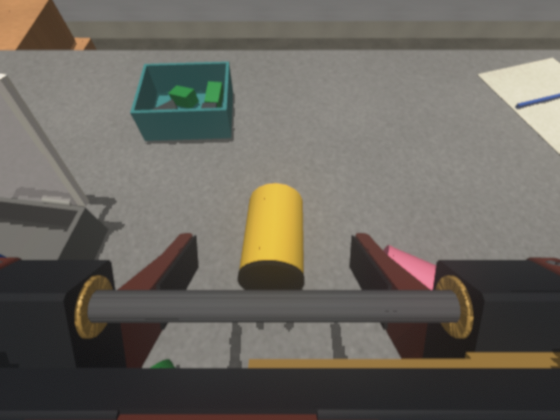

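```bash
cat > cup.py <<'E'
from h import *
f=cam("wrist"); cw=(f[0],f[1],f[2],np.load("w4.npz")["V"]); cs=[cam("top"),cam("scene"),cw]
ims=[cv2.imread(f"pics/{n}.png")[:,:,::-1].copy() for n in("top0","scene0","w4")]
ms=[hsvmask(I,(18,110,50),(34,255,255)).astype(float) for I in ims]
w=np.argwhere(ms[2]>0); print([(r,w[w[:,0]==r,1].min(),w[w[:,0]==r,1].max()) for r in range(w[:,0].min(),w[:,0].max()+1,10)])
# yellow silhouette = hull of cylinder minus base face disc
def ysil(c,base,ax):
    s=sil(c,cyl(base,ax,85,26)); o=-np.linalg.inv(c[3])[:3,:3]@np.zeros(3)
    C=np.linalg.inv(c[3])[:3,3]
    if (C-base)@ax<0: s=s*(1-sil(c,cyl(base,ax,0.01,26)))
    return s
def ev(p,idx,full=False):
    ax=np.array([np.cos(p[3])*np.cos(.1745),np.sin(p[3])*np.cos(.1745),-np.sin(.1745)]); b=np.array(p[:3])-ax*28
    o=[]
    for i in idx:
        s=ysil(cs[i],b,ax); o.append(np.minimum(s,ms[i]).sum()/np.maximum(s,ms[i]).sum())
    return o if full else sum(1-v for v in o)
for idx in([0],[1],[2],[0,1],[0,2],[1,2],[0,1,2]):
    x0=np.array([545,-117,72,0.0]); sx=np.r_[[x0],x0+np.diag([8,6,6,.12])]
    r=minimize(ev,x0,args=(idx,),method="Nelder-Mead",options=dict(initial_simplex=sx,maxiter=300)); print(idx,r.x.round(3),np.round(ev(r.x,idx,True),3))
E
python3 cup.py
```

```text
[(183, np.int64(271), np.int64(278)), (193, np.int64(252), np.int64(298)), (203, np.int64(249), np.int64(302)), (213, np.int64(248), np.int64(302)), (223, np.int64(246), np.int64(302)), (233, np.int64(245), np.int64(302)), (243, np.int64(243), np.int64(302)), (253, np.int64(242), np.int64(302)), (263, np.int64(240), np.int64(302))]
[0] [ 5.42872e+02 -1.23655e+02  4.61200e+00 -5.20000e-02] [0.948]
[1] [ 5.43889e+02 -1.15299e+02  7.37720e+01 -2.70000e-02] [0.89]
[2] [ 5.43492e+02 -1.15846e+02  6.23150e+01 -5.40000e-02] [0.974]
[0, 1] [ 5.39897e+02 -1.16597e+02  7.11510e+01 -3.00000e-02] [0.876 0.897]
[0, 2] [ 5.41977e+02 -1.15871e+02  6.48270e+01 -5.40000e-02] [0.872 0.967]
[1, 2] [ 5.40050e+02 -1.16157e+02  6.99170e+01 -4.70000e-02] [0.892 0.936]
[0, 1, 2] [ 5.39840e+02 -1.16234e+02  6.96150e+01 -5.10000e-02] [0.878 0.892 0.936]
```

```bash
python3 - <<'E'
from h import *
p,r=Tobs(); y=-.05; e=np.radians(50)
p,r=plan(p,r,[553,-116.5,58],rot([np.cos(e)*np.cos(y),np.cos(e)*np.sin(y),-np.sin(e)],[np.sin(y),-np.cos(y),0]),6)
E
```

```text
N 6 row [-0.118, -0.009, 0.413, -0.058, -0.148, 0.058]
```

```bash
python3 -m jog '[[-0.118,-0.009,0.413,-0.06,-0.15,0.06,1],[-0.118,-0.009,0.413,-0.06,-0.15,0.06,1],[-0.118,-0.009,0.413,-0.06,-0.15,0.06,1],[-0.118,-0.009,0.413,-0.06,-0.15,0.06,1],[-0.118,-0.009,0.413,-0.06,-0.15,0.06,1],[-0.118,-0.009,0.413,-0.06,-0.15,0.06,1],[0,0,0,0,0,0,1],[0,0,0,0,0,0,1],[0,0,0,0,0,0,1]]'; python3 -c "
from h import *
print(ctrl.get_obs()['qpos'].round(3)); print(Tobs()[1].as_matrix().round(3).tolist()); c=cam('wrist')
im=optics.get_image('wrist'); cv2.imwrite('pics/w5.png',im[:,:,::-1])
m=hsvmask(im,(18,110,50),(34,255,255)); w=np.argwhere(m); print([(r,w[w[:,0]==r,1].min(),w[w[:,0]==r,1].max()) for r in range(w[:,0].min(),w[:,0].max()+1,12)])
ax=np.array([np.cos(-.05)*.985,np.sin(-.05)*.985,-.1736]); b=np.array([541,-116,72.5])-28*ax; print(proj(c,[b,b+85*ax]))
"
```

```text
t: 13.2
ee_pos: [551.8, -116.6, 58.0]
orientation: [2.935, -0.078, 1.065]
ft_force: [0.1, 0.1, -0.1]
width: 87.8
grasp_force: 0.0
[-0.324  0.581  2.28   2.719  0.432 -1.393]
[[0.766, -0.053, 0.641], [-0.041, -0.999, -0.034], [0.641, -0.0, -0.767]]
[(154, np.int64(266), np.int64(283)), (166, np.int64(240), np.int64(309)), (178, np.int64(234), np.int64(315)), (190, np.int64(232), np.int64(317)), (202, np.int64(231), np.int64(318)), (214, np.int64(229), np.int64(320)), (226, np.int64(228), np.int64(321)), (238, np.int64(227), np.int64(322)), (250, np.int64(226), np.int64(324)), (262, np.int64(224), np.int64(325)), (274, np.int64(223), np.int64(326)), (286, np.int64(221), np.int64(328))]
[[274.23937463 316.7182323 ]
 [273.65662473 177.78490576]]
```

```bash
python3 -m jog '[[0,0,0,0,0,0,0.5],[0,0,0,0,0,0,0.5],[0,0,0,0,0,0,0.3],[0,0,0,0,0,0,0.3],[0,0,0,0,0,0,0.3],[0,0,0,0,0,0,0.3]]'
```

```text
t: 13.85
ee_pos: [552.3, -116.9, 57.8]
orientation: [2.935, -0.08, 1.066]
ft_force: [-1.1, -3.0, 4.3]
width: 52.2
grasp_force: 30.0
```

```bash
cat > fin.py <<'E'
from h import *
G=np.load("grip.npz") if __import__("os").path.exists("grip.npz") else None
def zdir(el,az): e=np.radians(el); return [np.cos(e)*np.cos(az),np.cos(e)*np.sin(az),-np.sin(e)]
def pose(el,az,side): return rot(zdir(el,az),[np.sin(az)*-side,np.cos(az)*side,0])  # side +1: y left
E
python3 - <<'E'
from fin import *
p,r=Tobs()
p1,r1=plan(p,r,[552,-116.7,90],r,2)
p1,r1=plan(p1,r1,[545,-110,150],pose(42,-.05,-1),4)
R90=r1*R.from_rotvec([0,0,np.pi/2])
plan(p1,r1,[540,0,160],R90,16)
E
```

```text
N 2 row [0.255, -0.002, -0.311, 0.0, 0.0, 0.0]
N 4 row [0.222, -0.04, -0.306, 0.007, 0.337, -0.008]
N 16 row [-0.127, -0.141, -0.023, 0.0, -0.0, 0.937]
```

```bash
python3 -m jog '[[0.13,0,-0.155,0,0,0,0.3],[0.13,0,-0.155,0,0,0,0.3],[0.25,0,-0.31,0,0,0,0.3],[0.22,-0.04,-0.306,0,0.34,0,0.3],[0.22,-0.04,-0.306,0,0.34,0,0.3],[0.22,-0.04,-0.306,0,0.34,0,0.3],[0.22,-0.04,-0.306,0,0.34,0,0.3],[0,0,0,0,0,0,0.3],[0,0,0,0,0,0,0.3]]'; python3 -c "
from fin import *
print(ctrl.get_obs()['qpos'].round(3)); print(Tobs()[1].as_matrix().round(3).tolist())
im=optics.get_image('wrist'); cv2.imwrite('pics/w6.png',im[:,:,::-1])
f=cam('wrist'); V=np.linalg.inv(optics.camera_model('wrist')['hand_eye']); c=(f[0],f[1],f[2],V)
m=hsvmask(im,(18,110,50),(34,255,255)).astype(float)
# cup in tool frame: params a (tool x offset of axis at pt 28 from base), y, alpha
def geo(p): 
    ax=np.array([np.sin(p[3]),p[4],np.cos(p[3])]); ax/=np.linalg.norm(ax); pt=np.array(p[:3]); return pt-28*ax,ax
def ev(p):
    b,ax=geo(p); s=sil(c,cyl(b,ax,85,26)); s[290:]=0; mm=m.copy(); mm[290:]=0; return 1-np.minimum(s,mm).sum()/np.maximum(s,mm).sum()
x0=np.array([0,0,-19,.7,0]); 
r=minimize(ev,x0,method='Nelder-Mead',options=dict(initial_simplex=np.r_[[x0],x0+np.diag([5,4,5,.1,.05])],maxiter=500)); print(r.x.round(3),r.fun, ev(x0))
for dz in(-24,-19,-14):
  x=np.array([0,0.,.7]); g=lambda q: ev([q[0],q[1],dz,q[2],0]); r=minimize(g,x,method='Nelder-Mead',options=dict(initial_simplex=np.r_[[x],x+np.diag([5,4,.1])])); print(dz,r.x.round(3),r.fun)
"
```

```text
t: 14.75
ee_pos: [544.3, -109.8, 149.5]
orientation: [2.849, -0.076, 1.269]
ft_force: [1.5, -0.7, -0.2]
width: 52.3
grasp_force: 30.0
[-0.337  0.388  2.357  2.662  0.467 -1.328]
[[0.668, -0.054, 0.742], [-0.036, -0.999, -0.04], [0.744, -0.0, -0.669]]
[ 3.2690e+00  3.5000e-01 -2.6206e+01  5.1500e-01 -1.7000e-02] 0.033061667704792796 0.07685054885266618
-24 [ 4.462 -0.227  0.481] 0.03308233024441409
-19 [ 7.193 -0.136  0.404] 0.036569635000745615
-14 [ 9.816 -0.114  0.338] 0.04021278418577079
```

View pics/w6.png

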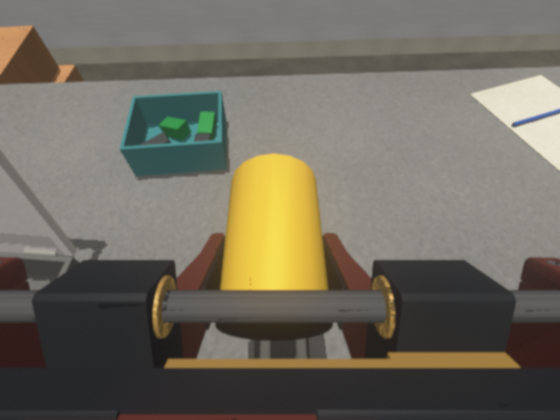

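```bash
python3 -c "
from fin import *
f=cam('wrist'); V=np.linalg.inv(optics.camera_model('wrist')['hand_eye']); c=(f[0],f[1],f[2],V)
for n in ('w5','w6'):
  im=cv2.imread(f'pics/{n}.png')[:,:,::-1].copy()
  m=hsvmask(im,(18,110,50),(34,255,255)).astype(float); w=np.argwhere(m>0); print(n,w.min(0),w.max(0),[(r,w[w[:,0]==r,1].min(),w[w[:,0]==r,1].max()) for r in (170,220,270)])
  def ev(q,al):
    ax=np.array([np.sin(al),0,np.cos(al)]); s=sil(c,cyl(np.array([q[0],q[1],q[2]])-28*ax,ax,85,26)); s[290:]=0; mm=m.copy(); mm[290:]=0; return 1-np.minimum(s,mm).sum()/np.maximum(s,mm).sum()
  for al in(.6,.7,.8):
    x=np.array([0,0,-19.]); r=minimize(ev,x,args=(al,),method='Nelder-Mead',options=dict(initial_simplex=np.r_[[x],x+np.diag([5,4,5])])); q=r.x
    ax=np.array([np.sin(al),0,np.cos(al)]); R5=R.from_rotvec([2.935,-.078,1.065])
    print(al,q.round(2),round(r.fun,4),'if w5 world',(R5.apply(q)+[551.8,-116.6,58]).round(1),'axis dist from grasp pt',round(q[0]*np.cos(al)-(q[2]+19)*np.sin(al),1),'base along',round(-28+q[0]*np.sin(al)+(q[2]+19)*np.cos(al),1), 'base face px', proj(c,[q-28*ax]).round(0))
"
```

```text
w5 [154 221] [290 328] [(170, np.int64(237), np.int64(312)), (220, np.int64(229), np.int64(320)), (270, np.int64(224), np.int64(326))]
0.6 [  0.     0.29 -17.39] 0.0141 if w5 world [ 540.7 -116.3   71.3] axis dist from grasp pt -0.9 base along -26.7 base face px [[275. 316.]]
0.7 [ -2.84   0.28 -17.95] 0.0093 if w5 world [ 538.1 -116.1   70. ] axis dist from grasp pt -2.8 base along -29.0 base face px [[275. 324.]]
0.8 [ -5.13   0.3  -17.68] 0.0209 if w5 world [ 536.5 -116.1   68.3] axis dist from grasp pt -4.5 base along -30.8 base face px [[275. 329.]]
w6 [154 212] [290 337] [(170, np.int64(235), np.int64(311)), (220, np.int64(227), np.int64(319)), (270, np.int64(214), np.int64(334))]
0.6 [  0.31  -0.33 -24.02] 0.0374 if w5 world [ 536.7 -115.5   76.6] axis dist from grasp pt 3.1 base along -32.0 base face px [[273. 324.]]
0.7 [ -2.61  -0.31 -21.2 ] 0.0481 if w5 world [ 536.2 -115.5   72.6] axis dist from grasp pt -0.6 base along -31.4 base face px [[273. 328.]]
0.8 [ -5.03  -0.35 -19.67] 0.0616 if w5 world [ 535.4 -115.4   69.9] axis dist from grasp pt -3.0 base along -32.1 base face px [[273. 331.]]
```

```bash
python3 -m jog '[[-0.127,-0.141,-0.023,0,0,0.937,0.3],[-0.127,-0.141,-0.023,0,0,0.937,0.3],[-0.127,-0.141,-0.023,0,0,0.937,0.3],[-0.127,-0.141,-0.023,0,0,0.937,0.3],[-0.127,-0.141,-0.023,0,0,0.937,0.3],[-0.127,-0.141,-0.023,0,0,0.937,0.3],[-0.127,-0.141,-0.023,0,0,0.937,0.3],[-0.127,-0.141,-0.023,0,0,0.937,0.3],[-0.127,-0.141,-0.023,0,0,0.937,0.3],[-0.127,-0.141,-0.023,0,0,0.937,0.3],[-0.127,-0.141,-0.023,0,0,0.937,0.3],[-0.127,-0.141,-0.023,0,0,0.937,0.3],[-0.127,-0.141,-0.023,0,0,0.937,0.3],[-0.127,-0.141,-0.023,0,0,0.937,0.3],[-0.127,-0.141,-0.023,0,0,0.937,0.3],[-0.127,-0.141,-0.023,0,0,0.937,0.3],[0,0,0,0,0,0,0.3]]'; python3 -c "
from fin import *
p,r=Tobs(); print(ctrl.get_obs()['qpos'].round(3)); print(r.as_matrix().round(3).tolist())
z=np.array(zdir(50,.2)); g=np.array([543.5,171.7,61+85]); T=g+19*z; print(T)
mid=T.copy(); mid[1]-=90; mid[2]+=10
p,r=plan(p,r,mid,pose(46,.15,1),18)
p,r=plan(p,r,T,pose(50,.2,1),4)
"
```

```text
t: 16.5
ee_pos: [540.5, 0.7, 159.7]
orientation: [-1.685, 1.776, -0.792]
ft_force: [-0.8, -0.1, -1.1]
width: 52.6
grasp_force: 30.0
[ 3.000e-03  3.440e-01  2.391e+00  3.239e+00  4.330e-01 -5.100e-02]
[[-0.052, -0.667, 0.743], [-0.999, 0.035, -0.039], [-0.0, -0.744, -0.668]]
[555.46951841 174.1263415  131.44515558]
N 18 row [-0.093, 0.085, 0.034, -0.088, -0.031, 0.757]
N 4 row [-0.028, 0.555, 0.11, -0.08, 0.167, -0.089]
```

```bash
python3 -m jog '[[-0.093,0.085,0.034,-0.088,-0.031,0.757,0.3],[-0.093,0.085,0.034,-0.088,-0.031,0.757,0.3],[-0.093,0.085,0.034,-0.088,-0.031,0.757,0.3],[-0.093,0.085,0.034,-0.088,-0.031,0.757,0.3],[-0.093,0.085,0.034,-0.088,-0.031,0.757,0.3],[-0.093,0.085,0.034,-0.088,-0.031,0.757,0.3],[-0.093,0.085,0.034,-0.088,-0.031,0.757,0.3],[-0.093,0.085,0.034,-0.088,-0.031,0.757,0.3],[-0.093,0.085,0.034,-0.088,-0.031,0.757,0.3],[-0.093,0.085,0.034,-0.088,-0.031,0.757,0.3],[-0.093,0.085,0.034,-0.088,-0.031,0.757,0.3],[-0.093,0.085,0.034,-0.088,-0.031,0.757,0.3],[-0.093,0.085,0.034,-0.088,-0.031,0.757,0.3],[-0.093,0.085,0.034,-0.088,-0.031,0.757,0.3],[-0.093,0.085,0.034,-0.088,-0.031,0.757,0.3],[-0.093,0.085,0.034,-0.088,-0.031,0.757,0.3],[-0.093,0.085,0.034,-0.088,-0.031,0.757,0.3],[-0.093,0.085,0.034,-0.088,-0.031,0.757,0.3],[0,0,0,0,0,0,0.3],[0,0,0,0,0,0,0.3]]'; python3 -c "
from fin import *
p,r=Tobs(); print(ctrl.get_obs()['qpos'].round(3)); print(r.as_matrix().round(3).tolist())
z=np.array(zdir(50,.2)); g=np.array([543.5,171.7,61+85]); T=g+19*z
p,r=plan(p,r,T,pose(50,.2,1),6)
"
```

```text
t: 18.5
ee_pos: [554.5, 83.4, 140.4]
orientation: [-0.181, 2.369, 0.069]
ft_force: [0.5, -0.1, -1.0]
width: 52.1
grasp_force: 30.0
[0.115 0.381 2.321 3.07  0.328 1.611]
[[-0.711, -0.151, 0.686], [-0.111, 0.989, 0.103], [-0.694, -0.003, -0.72]]
N 6 row [-0.026, 0.372, 0.073, -0.055, 0.11, -0.054]
```

```bash
python3 -m jog '[[-0.026,0.372,0.073,-0.055,0.11,-0.054,0.3],[-0.026,0.372,0.073,-0.055,0.11,-0.054,0.3],[-0.026,0.372,0.073,-0.055,0.11,-0.054,0.3],[-0.026,0.372,0.073,-0.055,0.11,-0.054,0.3],[-0.026,0.372,0.073,-0.055,0.11,-0.054,0.3],[-0.026,0.372,0.073,-0.055,0.11,-0.054,0.3],[0,0,0,0,0,0,0.3],[0,0,0,0,0,0,0.3],[0,0,0,0,0,0,0.3]]'; cat > look.py <<'E'
import sys
from fin import *
tag=sys.argv[1]
p,r=Tobs(); print(ctrl.get_obs()['qpos'].round(3),p.round(1)); M=r.as_matrix()
al=np.radians(40); ax=M@[np.sin(al),0,np.cos(al)]; print("cup axis pred",ax.round(3)); g=p-19*M[:,2]; b=g-29*ax
C={};I={}
for n in("top","scene","wrist"):
    C[n]=cam(n); I[n]=optics.get_image(n); cv2.imwrite(f"pics/{n}_{tag}.png",I[n][:,:,::-1])
    m=cv2.inRange(cv2.cvtColor(I[n],cv2.COLOR_RGB2HSV),np.array((18,110,40)),np.array((34,255,255)))
    print(n,(m>0).sum(),"base,mouth pred px",proj(C[n],[b,b+85*ax]).round(1).tolist())
t=I["top"].copy(); s=I["scene"].copy()
for n,im in(("top",t),("scene",s)):
    h=cv2.convexHull(np.round(proj(C[n],cyl(b,ax,85,26))).astype(np.int32)); 
a=cv2.resize(t[180:290,150:290],(560,440)); d=cv2.resize(s[130:270,290:410],(240,280),interpolation=cv2.INTER_CUBIC)
c=np.zeros((560,800,3),np.uint8); c[:440,:560]=a; c[:280,560:]=d; c[280:460,560:]=cv2.resize(I["wrist"],(240,180))
cv2.imwrite(f"pics/look_{tag}.png",c[:,:,::-1])
E
python3 look.py a
```

```text
t: 19.4
ee_pos: [555.4, 173.7, 131.9]
orientation: [-0.241, 2.433, 0.09]
ft_force: [-0.8, 0.8, -1.6]
width: 52.3
grasp_force: 30.0
[0.326 0.399 2.24  3.542 0.208 1.278] [555.4 173.7 131.9]
cup axis pred [ 0.     0.002 -1.   ]
top 1009 base,mouth pred px [[201.4, 238.7], [207.9, 240.1]]
scene 938 base,mouth pred px [[352.5, 176.6], [349.1, 207.7]]
wrist 17648 base,mouth pred px [[273.1, 324.3], [272.9, 182.7]]
```

View pics/look_a.png

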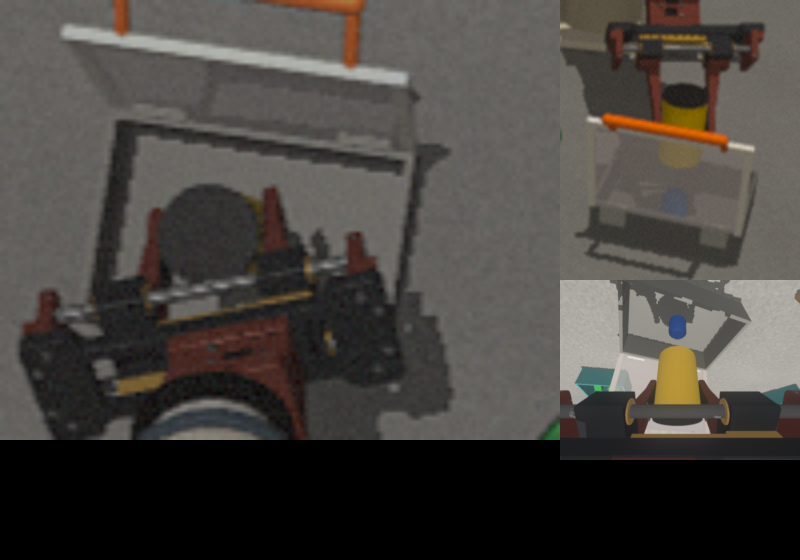

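```bash
python3 -m jog '[[0.2,0,0.16,0,0,0,0.3],[0.16,0,0.19,0,0,0,0.3],[0.16,0,0.19,0,0,0,0.3],[0.16,0,0.19,0,0,0,0.3],[0.08,0,0.095,0,0,0,0.3],[0,0,0,0,0,0,0.3],[0,0,0,0,0,0,0.3]]'; python3 -c "
from fin import *
p,r=Tobs(); M=r.as_matrix(); print(ctrl.get_obs()['qpos'].round(3),p.round(1), M[:,2].round(3)); c=cam('wrist'); im=optics.get_image('wrist'); cv2.imwrite('pics/wb.png',im[:,:,::-1])
m=cv2.inRange(cv2.cvtColor(im,cv2.COLOR_RGB2HSV),np.array((100,110,40)),np.array((125,255,255))); k=np.argwhere(m>0); print(len(k),k.min(0),k.max(0),'peg pred',proj(c,[[543.5,171.7,5],[543.5,171.7,41]]).round(1))
y=hsvmask(im,(18,110,50),(34,255,255)); k=np.argwhere(y); print('cup rows',k.min(0),[(r,k[k[:,0]==r,1].min(),k[k[:,0]==r,1].max()) for r in(170,200,240)])
"
```

```text
t: 20.25
ee_pos: [553.8, 174.1, 87.3]
orientation: [-0.24, 2.433, 0.091]
ft_force: [0.8, -0.2, -1.2]
width: 52.0
grasp_force: 30.0
[0.328 0.511 2.252 3.398 0.326 1.428] [553.8 174.1  87.3] [ 0.63   0.128 -0.766]
1153 [122 252] [155 293] peg pred [[272.  140.1]
 [272.1 178.8]]
cup rows [154 219] [(170, np.int64(236), np.int64(311)), (200, np.int64(229), np.int64(317)), (240, np.int64(224), np.int64(323))]
```

```bash
python3 -c "
from fin import *
p,r=Tobs(); c=cam('wrist'); k=np.linspace(0,6.28,60)
for x in(540,543.5,547,550):
  for y in (171.7,):
    q=proj(c,np.c_[x+15.5*np.cos(k),y+15.5*np.sin(k),5+0*k]); print(x,q.min(0).round(1),q.max(0).round(1))
"; python3 -c "
import cv2; im=cv2.imread('pics/wb.png'); cv2.imwrite('pics/wb_c.png',cv2.resize(im[80:260,160:390],None,fx=3,fy=3))"
```

```text
540 [250.7 117.6] [295.1 152.1]
543.5 [250.  121.9] [293.9 155.4]
547 [249.3 126. ] [292.7 158.7]
550 [248.8 129.4] [291.6 161.4]
```

View pics/wb_c.png

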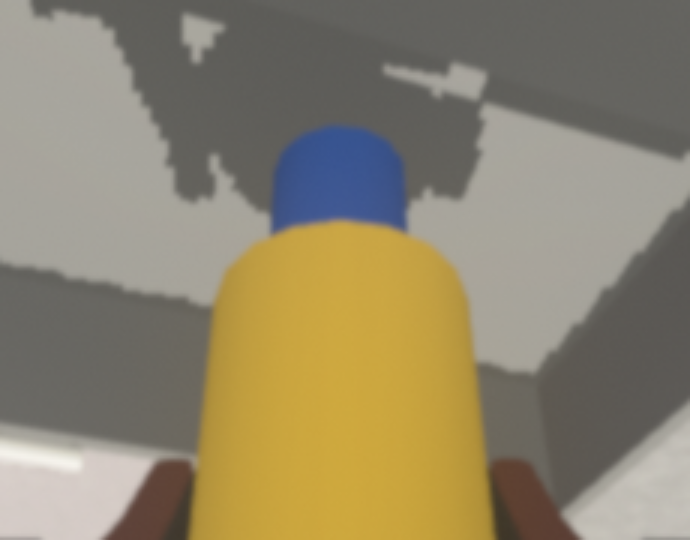

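```bash
python3 -m jog '[[0.11,0,0.11,0,0,0,0.3],[0.1,0,0.115,0,0,0,0.3],[0.1,0,0.115,0,0,0,0.3],[0.1,0,0.115,0,0,0,0.3],[0,0,0,0,0,0,0.3]]';  python3 -m jog '[[0.08,0,0.095,0,0,0,0.3],[0.08,0,0.095,0,0,0,0.3],[0,0,0,0,0,0,0.3],[0,0,0,0,0,0,0.3]]'
```

```text
t: 20.8
ee_pos: [552.4, 173.9, 61.7]
orientation: [-0.24, 2.435, 0.091]
ft_force: [-1.2, -0.1, -1.3]
width: 52.3
grasp_force: 30.0
t: 21.2
ee_pos: [552.8, 174.0, 52.8]
orientation: [-0.24, 2.433, 0.091]
ft_force: [0.1, 0.7, -0.2]
width: 52.1
grasp_force: 30.0
```

```bash
python3 -m jog '[[0.032,0,0.038,0,0,0,0.3],[0.032,0,0.038,0,0,0,0.3],[0,0,0,0,0,0,0.3],[0,0,0,0,0,0,0.3]]';  python3 -m jog '[[0.02,0,0.024,0,0,0,0.3],[0,0,0,0,0,0,0.3],[0,0,0,0,0,0,0.3]]'; python3 -m jog '[[0.016,0,0.019,0,0,0,0.3],[0,0,0,0,0,0,0.3],[0,0,0,0,0,0,0.3]]'
```

```text
t: 21.6
ee_pos: [552.9, 174.1, 49.0]
orientation: [-0.24, 2.433, 0.091]
ft_force: [-1.0, -0.4, -0.7]
width: 52.3
grasp_force: 30.0
t: 21.9
ee_pos: [552.9, 174.1, 47.8]
orientation: [-0.24, 2.433, 0.091]
ft_force: [-0.4, 0.1, -1.8]
width: 52.2
grasp_force: 30.0
t: 22.2
ee_pos: [552.9, 174.1, 46.7]
orientation: [-0.24, 2.433, 0.091]
ft_force: [-0.5, 0.3, -1.5]
width: 52.4
grasp_force: 30.0
```

```bash
for i in 1 2; do python3 -m jog '[[0.016,0,0.019,0,0,0,0.3],[0,0,0,0,0,0,0.3],[0,0,0,0,0,0,0.3]]' | egrep 'pos|force'; done
```

```text
ee_pos: [552.9, 174.1, 45.7]
ft_force: [0.2, -0.4, -1.5]
grasp_force: 30.0
ee_pos: [553.2, 174.2, 45.1]
ft_force: [-1.1, -0.1, 4.0]
grasp_force: 30.0
```

```bash
python3 -m jog '[[0.013,0,0.015,0,0,0,0.3],[0,0,0,0,0,0,0.3],[0,0,0,0,0,0,0.3]]' | egrep 'pos|force'
```

```text
ee_pos: [553.3, 174.2, 45.1]
ft_force: [-5.5, -1.3, 13.5]
grasp_force: 30.0
```

```bash
python3 -m jog '[[0,0,0,0,0,0,0.7],[0,0,0,0,0,0,0.9],[0,0,0,0,0,0,0.9],[0,0,0,0,0,0,0.9],[0,0,0,0,0,0,0.9]]'; python3 -m jog '[[0,0,-0.2,0,0,0,0.9],[0,0,-0.4,0,0,0,0.9],[0,0,-0.5,0,0,0,0.9],[0,0,-0.5,0,0,0,0.9],[0,0,-0.5,0,0,0,0.9],[-0.2,0,-0.5,0,0,0,0.9],[-0.3,0,-0.5,0,0,0,0.9],[0,0,0,0,0,0,0.9],[0,0,0,0,0,0,0.9]]'; sed -i 's/\[180:290,150:290\]/[180:290,150:290]/' look.py; python3 look.py z
```

```text
t: 23.6
ee_pos: [552.8, 174.1, 43.8]
orientation: [-0.24, 2.433, 0.091]
ft_force: [1.2, 0.2, -0.6]
width: 78.6
grasp_force: 0.0
t: 24.5
ee_pos: [489.8, 161.2, 152.4]
orientation: [-0.24, 2.431, 0.092]
ft_force: [-0.1, 0.0, -0.4]
width: 79.3
grasp_force: 0.0
[0.354 0.283 2.367 3.595 0.225 1.249] [489.8 161.2 152.4]
cup axis pred [ 0.002  0.003 -1.   ]
top 1161 base,mouth pred px [[205.2, 271.3], [211.5, 270.0]]
scene 659 base,mouth pred px [[350.0, 155.1], [346.8, 186.0]]
wrist 9063 base,mouth pred px [[273.0, 327.8], [273.0, 185.2]]
```

View pics/look_z.png

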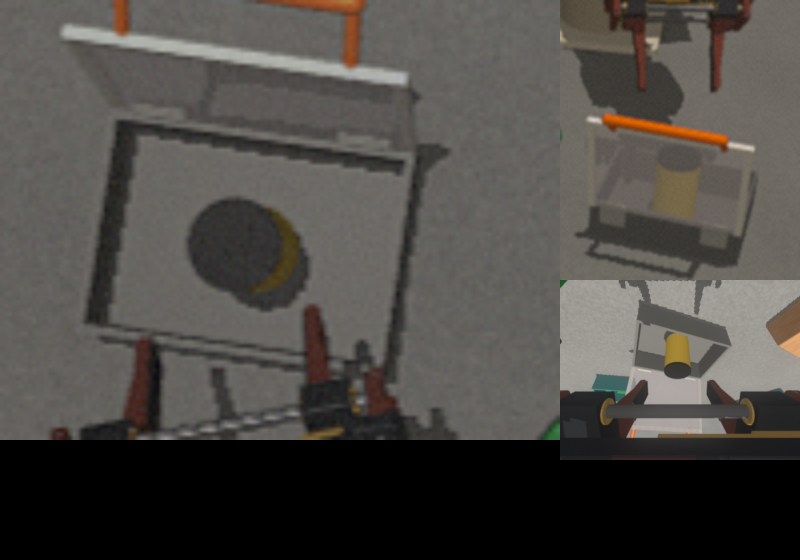

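The cup stands upright, black base up at top px (208,241), centred in the case over the peg. The lid leans open and the gripper is clear.

```bash
python3 -c "
from workcell import ctrl
print(ctrl.close_job())"
```

```text
the job is handed in; nothing more can be done
None
```

The job is handed in at about 24.7 s: the lid leans open on its stop, the yellow cup stands mouth-down over the blue peg on the case floor and is released, and the bin, carton and tin were left alone.

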